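# Right the toppled reagent bottle and re-dock it in its holder

### The job

The square reagent bottle has toppled on the lab bench: stand it upright on the bench and let go of it there, then take it again by its cap and lower it into the empty grey holder so that it stands upright on the holder's floor. Handle it gently, never letting it drop, and do not move or knock over the other bottle and the loose things around.

Things in the scene. Friction and masses are not known exactly. Their poses are not given: they have to be found in the camera images.
- bottle: the toppled bottle, off-white plastic, about 0.25 kg: square body 50 x 50 mm, 100 mm tall, conical shoulder and neck up to 116 mm, round grey cap 36 mm wide from 116 to 140 mm. Origin: centre of its underside; z runs from the underside to the cap, x and y are normal to the flat sides. It starts lying on a flat side, axis 25 mm above the bench. It fits the holder with any flat side forward.
- bottle_cap (a point): middle of the cap of the toppled bottle, on the bottle's axis 128 mm above its underside
- empty_holder: the grey metal holder without a bottle, fixed, open at the top, square, 82 x 82 mm outside, 68 x 68 mm inside. Origin: centre of its underside on the bench; z up, x and y normal to its walls. Walls 7 mm thick, 80 mm high above the bench, but the -x wall only 50 mm. No room for fingers inside beside the bottle.
- empty_holder_floor (a point): centre of the upper face of the empty holder's floor, 12 mm above the bench; axes as the holder's
- used_holder: an identical holder, in which the round bottle stands; leave alone. Origin at the centre of its underside
- round_bottle: round off-white bottle, 54 mm diameter, 139 mm tall, standing in the other holder; leave alone. Origin at the centre of its underside
- beaker: glass beaker with capped tubes in it, 72 mm diameter, beaker 85 mm and tubes about 115 mm tall, standing; leave alone. Origin at the centre of its underside
- tip_box: pipette tip box, 80 x 120 x 63 mm; leave alone. Origin at the centre of its underside
- jar: small jar, 42 mm diameter, 50 mm tall, standing; leave alone. Origin at the centre of its underside
- marker: marker pen lying on the bench, about 135 mm long along its x, 16 mm thick; leave alone. Origin near its middle, on its underside
- mouse: computer mouse, 105 x 60 x 30 mm; leave alone. Origin at the centre of its underside
Not all that is in view belongs to the job. Leave any green look-alike of the bottle alone. What is shaped like the empty_holder but turquoise is not meant.

How it is judged (in metres and radians):
On the way, in this order (a step that is already met when the one before it is completed fails the run):
1. the bottle stands upright on the bench (within 4 degrees), at rest and let go (angle between bottle's own z axis and vertical below 0.07 rad and height (world z) of bottle below 0.006 m and linear speed of bottle below 0.03 m/s and contact force between the fingers and bottle below 0.1 N), for 0.2 s.
2. the upright bottle has been taken again and lifted clear of the bench, held with the cap's middle close to the gripper's TCP (within 35 mm) (height (world z) of bottle above 0.03 m and angle between bottle's own z axis and vertical below 0.35 rad and contact force between the fingers and bottle above 1 N and distance between the grasp point and bottle_cap below 0.035 m), for 0.05 s.
At the end, for the whole second after the job is handed in: The square bottle stands upright (within 3.4 degrees) on the floor of the empty holder (underside within 4 mm of the floor, at most 15 mm off its centre), at rest and released (angle between bottle's own z axis and vertical below 0.06 rad and horizontal distance between bottle and empty_holder_floor below 0.015 m and z of bottle in the frame of empty_holder_floor between -0.004 and 0.004 m and linear speed of bottle below 0.02 m/s and angular speed of bottle below 0.1 rad/s and contact force between the fingers and bottle below 0.1 N); the robot touches nothing.
It fails at once if the bottle is dropped or falls (faster than 0.6 m/s while the fingers do not hold it) (linear speed of bottle above 0.6 m/s and contact force between the fingers and bottle below 0.1 N).
It fails at once if the bottle is pressed or knocked hard against a holder (over 60 N) (contact force between bottle and empty_holder above 60 N or contact force between bottle and used_holder above 60 N).
It fails at once if a bystander is moved by more than 30 mm (distance of any of round_bottle, beaker, tip_box, jar, marker, mouse from where it was at the start of the episode above 0.03 m).
It fails at once if a standing bystander is tipped by more than 20 degrees (angle between any of round_bottle, beaker, tip_box, jar's own z axis and vertical above 0.35 rad).
It also fails if it takes over 51 s, if anything falls off the work surface, if the arm or the gripper's body presses on something with over 40 N, if the wrist force passes 120 N, or if a joint passes its speed limit or range.

### The arm

A 6-joint arm with a two-finger parallel gripper is mounted at the origin on the work surface. World frame = base frame: x ahead of the robot, y to its left, z up, the work surface at z = 0. Lengths are in mm, angles in degrees, forces in N, time in s.
With the tool pointing down it reaches from about 350 to 850 mm from the base axis. Payload 8.1 kg.
Tool frame: the origin (TCP) lies between the finger pads, 19 mm behind the fingertips; this is the grasp point; z points along the fingers, y is the line along which they close (so a half turn about z gives the same grasp; the last joint's range is limited). The gripper opens to 85 mm and grips with 20 to 120 N. Pads are 22 mm wide; open, the fingers measure 114 mm over their backs; the gripper's body (76 mm by 85 mm) begins 54 mm behind the grasp point. The pads swing forward as they close: fully open they stand 13 mm farther back than shut.
Start: joints at [62.315, 7.471, 85.268, -0, 87.261, -4.893], TCP at [232.414, 553.163, 249.992] pointing down, gripper open.
Joint ranges: [-169.43, 169.43], [-51.17, 129.36], [1.28, 143.12], [-76.62, 256.62], [0, 156.53], [-152.29, 152.29]. Speed limits (degrees/s): [136.94, 136.94, 159.86, 180, 180, 180].

### API

Orientations are given as [roll, pitch, yaw] about the fixed x, y, z axes, in that order (R = Rz(yaw) Ry(pitch) Rx(roll)).
In Python, from bench import r gives the robot as it stands.
- The arm moves only by the shell command python3 -m jog 'ROWS' [OPENING] [FORCE]. ROWS is JSON, one flat list of numbers, 6 for each row, row after row: the shift along the tool's x, y, z in m, then the turn, a rotation vector about the tool's x, y, z in rad. A call has 1 to 8 rows; each row is the pose to reach, as a shift and turn from the pose commanded when the call began, along the tool's axes at that moment; what a row does not reach only later rows make up. A row lasts 1/8 s, in which the tool goes at most 62.5 mm and 10.7 degrees, less where a joint would pass 70% of its speed; a pose out of reach is approached as far as the arm can. A call with a gripper value outside its range is refused whole. OPENING is the opening, from -1 (shut) to 1 (fully open), set as the call begins (- or left out, the last holds). The fingers move at their own pace and stop on an object; FORCE is the grip in N (left out, the last holds). Time passes only in rows, so rows that repeat a pose let the fingers close. It gives the time, the measured TCP pose, the force, the opening and the grip force at its end, in the units of the state.
- r.sense(): the state, without advancing time (a new reading comes with each control period).
- r.snapshot(name): name is "scene" or "top" or "wrist"; returns a dict with "pixels" (384x512x3 uint8, red, green, blue), "range_z" (384x512 float32, mm along the optical axis (not along the pixel's ray), 0 where there is no reading), "K" (3x3 intrinsics, pixels), "rvec" (rotation vector, rad) and "tvec" (3), from world to camera coordinates, as OpenCV has them. Camera axes: x right, y down, z forward; pixel columns grow to the right and rows downward; lengths in mm; the calibration is good to about 2 mm. The wrist camera is an equidistant fisheye: a pixel r from the principal point sees the ray r / f radians off the axis. A picture is of the moment at which its call begins.
- r.hand_in(): hands the job in; it is judged then, once.
Trained networks look in a picture, given as the dict that the camera call returned (one of the last four; its "shot" number tells which), for a name from the list of things; names that differ only in an ending like _2 or _b are one class to them, and where a whole thing is asked for, a point or a joint stands for the part that bears it (a point fixed in the world has none). Each returns a list of dicts, best first, with "score" (0 to 1); they miss things now and then, are a little off and sometimes report something else, mostly with a low value. They report only what shows in the picture. A call takes as long as a camera call. They do not tell look-alikes from the thing itself.
- r.look_for(picture, target): "bbox" ([left, top, right, bottom] in pixels, round what is visible of it).
- r.outline_of(picture, target): "region" (384x512 bool, what is visible of it) and "bbox" ([left, top, right, bottom] in pixels, round what is visible of it).
The state is a dict: "time": time; "joint_pos": joint angles; "qd": joint speeds; "joint_efforts": joint torques, N m; "tool_pos": TCP position; "tcp_rot": TCP orientation; "ft_force": force on the tool from outside, world axes, zero at the start; "wrist_torque": the same for the moment, N m; "finger_gap": finger opening in mm; "grip_force": force on a finger pad.
Only numpy, scipy, OpenCV 4.12 (cv2) and the standard library are available. Lean on these libraries where they do the work, as an engineer would, in place of code of your own. Each camera call takes 0.05 s, during which the arm holds its last target. There are 200 camera calls.

## Working session

There is one attempt and no reset: what is moved stays moved. The work goes in short steps, Python scripts to look and compute and a shell command to move; the robot and the scene stay as the last step left them, time stands still between calls to the robot, and variables do not carry over. Pictures are saved under pics/ and viewed, at most 10 in all, crops included, and the job is handed in when it is done.

```bash
ls; mkdir -p pics
python3 - <<'E'
from bench import r
import cv2,numpy as np
print(r.sense())
a=r.snapshot("scene");b=r.snapshot("top")
for n,p in(("scene",a),("top",b)):
    cv2.imwrite(f"pics/{n}0.png",p["pixels"][:,:,::-1])
    np.savez(f"{n}0.npz",**{k:p[k] for k in("pixels","range_z","K","rvec","tvec")})
    for t in["bottle","empty_holder","used_holder","round_bottle","beaker","tip_box","jar","marker","mouse"]:
        print(n,t,[(np.round(d["bbox"]).tolist(),round(d["score"],2)) for d in r.look_for(p,t)][:3])
E
```

```text
pics
{'time': 0.0, 'joint_pos': array([ 6.23159471e+01,  7.51527921e+00,  8.53305548e+01,  2.09054048e-03,
        8.72597550e+01, -4.89347760e+00]), 'qd': array([-0.09533735,  0.01041991, -0.00270508,  0.07392701, -0.10901275,
       -0.04317857]), 'joint_efforts': array([-8.53048768e-04, -5.69408333e+01, -5.00539541e+01, -4.93176558e-04,
        1.48686091e-02,  1.18070452e-05]), 'tool_pos': array([232.15120762, 552.71260193, 248.93037391]), 'tcp_rot': array([-1.79894974e+02, -1.10874635e-02,  1.57209313e+02]), 'ft_force': array([0.44926019, 0.30473092, 0.21170365]), 'wrist_torque': array([ 0.02889791,  0.04474659, -0.0361176 ]), 'grip_force': 0.0, 'finger_gap': 85.63659879767526}
scene bottle [([165.0, 130.0, 204.0, 179.0], 0.85), ([186.0, 87.0, 222.0, 127.0], 0.77)]
scene empty_holder [([332.0, 256.0, 397.0, 323.0], 0.86), ([386.0, 226.0, 441.0, 286.0], 0.69)]
scene used_holder [([303.0, 183.0, 351.0, 244.0], 0.97)]
scene round_bottle [([314.0, 175.0, 339.0, 218.0], 0.79)]
scene beaker [([198.0, 216.0, 232.0, 271.0], 0.56)]
scene tip_box [([119.0, 176.0, 178.0, 240.0], 0.91)]
scene jar [([303.0, 154.0, 319.0, 179.0], 0.66)]
scene marker [([353.0, 167.0, 378.0, 204.0], 0.91)]
scene mouse [([100.0, 120.0, 140.0, 152.0], 0.76)]
top bottle [([351.0, 253.0, 410.0, 285.0], 0.92), ([323.0, 170.0, 358.0, 230.0], 0.69)]
top empty_holder [([62.0, 200.0, 112.0, 241.0], 0.6), ([83.0, 142.0, 133.0, 186.0], 0.57)]
top used_holder [([153.0, 191.0, 193.0, 232.0], 0.96)]
top round_bottle [([151.0, 200.0, 185.0, 225.0], 0.79), ([140.0, 260.0, 184.0, 295.0], 0.66)]
top beaker [([218.0, 98.0, 249.0, 142.0], 0.86)]
top tip_box [([289.0, 101.0, 343.0, 145.0], 0.87), ([212.0, 253.0, 229.0, 268.0], 0.49)]
top jar [([212.0, 253.0, 230.0, 270.0], 0.49)]
top marker [([140.0, 259.0, 186.0, 296.0], 0.59)]
top mouse [([401.0, 156.0, 428.0, 201.0], 0.71)]
```

View pics/scene0.png

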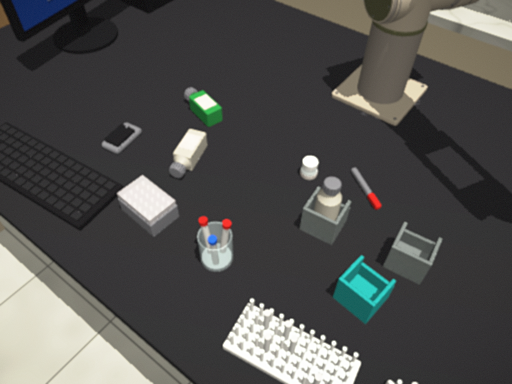

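View pics/top0.png

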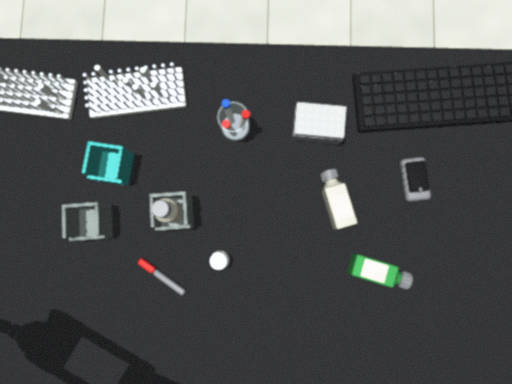

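The toppled off-white bottle is at scene (190,152) with its cap at (178,169), and at top (340,205) with its cap at (330,176). The grey empty holder is at top (85,221) and scene (412,252). The green bottle and turquoise holder are decoys.

```bash
cat > h.py <<'E'
import numpy as np,cv2
def cloud(p):
    K=np.array(p["K"]);R=cv2.Rodrigues(np.array(p["rvec"],float))[0];t=np.array(p["tvec"],float).ravel()
    z=np.array(p["range_z"],float);v,u=np.mgrid[:z.shape[0],:z.shape[1]]
    c=np.stack([(u-K[0,2])/K[0,0]*z,(v-K[1,2])/K[1,1]*z,z],-1)
    w=(c-t)@R
    w[z==0]=np.nan
    return w
def inbox(w,b):
    l,t,r_,bo=b
    return w[t:bo,l:r_].reshape(-1,3)
E
python3 - <<'E'
from h import *
for n,boxes in (("top",dict(bottle=(315,165,362,232),eh=(56,195,115,245),uh=(148,186,196,236),beaker=(212,95,254,145),tip=(286,98,350,148),jar=(205,248,234,274),marker=(134,256,190,298),mouse=(398,152,432,204),green=(348,250,415,292),turq=(78,138,136,188))),
 ("scene",dict(bottle=(163,126,212,180),eh=(382,222,445,282)))):
    p=np.load(n+"0.npz");w=cloud(p)
    print(n,"cam",np.round(-cv2.Rodrigues(p["rvec"])[0].T@p["tvec"].ravel()),"bench z",np.nanpercentile(w[...,2],[10,50]))
    for k,b in boxes.items():
        q=inbox(w,b);q=q[np.nan_to_num(q[:,2],nan=-9)>8]
        q=q.astype(np.float32);rc=cv2.minAreaRect(q[:,:2]) if len(q) else None
        print(k,len(q),"zmax",np.round(np.percentile(q[:,2],[50,90,98])),[np.round(x,1) for x in rc])
        if k=="bottle" :
            top=q[q[:,2]>40];print(" top face",len(top),np.round(cv2.minAreaRect(top[:,:2])[0]),cv2.minAreaRect(top[:,:2])[1:],np.median(top[:,2]))
            far=p["pixels"]
        if k=="eh":
            for lo,hi in((8,20),(40,58),(70,90)):
                s=q[(q[:,2]>lo)&(q[:,2]<hi)]
                print("  ",lo,len(s),cv2.minAreaRect(s[:,:2]) if len(s)>3 else "",s.mean(0))
E
```

```text
top cam [484. -84. 936.] bench z [-744.08157394    0.83415194]Traceback (most recent call last):
  File "<stdin>", line 8, in <module>
cv2.error: OpenCV(4.12.0) /io/opencv/modules/imgproc/src/convhull.cpp:143: error: (-215:Assertion failed) total >= 0 && (depth == CV_32F || depth == CV_32S) in function 'convexHull'
```

```bash
cat > m.py <<'E'
from h import *
def mar(q): 
    c,s,a=cv2.minAreaRect(np.ascontiguousarray(q[:,:2],np.float32)); return [np.round(c,1),np.round(s,1),round(a,1)]
for n,boxes in (("top",dict(bottle=(315,165,362,232),eh=(56,195,115,245),uh=(148,186,196,236),beaker=(212,95,254,145),tip=(286,98,350,148),jar=(205,248,234,274),marker=(134,256,190,298),mouse=(398,152,432,204),green=(348,250,415,292),turq=(78,138,136,188))),
 ("scene",dict(bottle=(163,126,212,180),eh=(382,222,445,282)))):
    p=np.load(n+"0.npz");w=cloud(p)
    print(n,"cam",np.round(-cv2.Rodrigues(p["rvec"])[0].T@p["tvec"].ravel()))
    for k,b in boxes.items():
        q=inbox(w,b);q=q[np.nan_to_num(q[:,2],nan=-9)>8]
        print(k,len(q),"z",np.round(np.percentile(q[:,2],[50,90,98])) if len(q) else "",mar(q) if len(q)>3 else "")
        if k=="bottle":
            top=q[q[:,2]>44]; print(" top face",len(top),mar(top),np.median(top[:,2]))
        if k=="eh":
            for lo,hi in((8,20),(42,58),(70,90)):
                s=q[(q[:,2]>lo)&(q[:,2]<hi)]
                print("  ",lo,len(s),mar(s) if len(s)>3 else "",s.mean(0) if len(s) else"")
E
python3 m.py
```

```text
top cam [484. -84. 936.]
bottle 1275 z [50. 52. 54.] [array([ 574.5, -261.5]), array([139.7,  50.2]), 18.2]
 top face 941 [array([ 572.2, -262.4]), array([134.7,  50.1]), 18.2] 50.65974075899255
eh 1732 z [45. 80. 83.] [array([500.3, 325.7]), array([82.5, 85.5]), 6.4]
   8 540 [array([499.5, 323.1]), array([80.2, 78.4]), 6.4] [499.60974659 336.185964    13.32747512]
   42 318 [array([500.1, 325.4]), array([81.4, 82.9]), 6.1] [489.37104692 323.6676683   50.35449899]
   70 435 [array([504.1, 325.7]), array([74.9, 85.6]), 5.6] [510.6701542  326.62096122  78.94741004]
uh 1515 z [ 80. 151. 153.] [array([530.3, 127.3]), array([82.4, 82.5]), 6.2]
beaker 910 z [ 69. 114. 115.] [array([749.7, -11.4]), array([70.7, 71.3]), 43.4]
tip 1931 z [63. 65. 67.] [array([ 755.3, -215. ]), array([119.1,  80.5]), 86.2]
jar 272 z [50. 52. 54.] [array([420.3,  11.9]), array([39.3, 39.7]), 87.5]
marker 367 z [15. 18. 20.] [array([375.2, 151.8]), array([133.1,  16.5]), 56.6]
mouse 1061 z [28. 32. 33.] [array([ 629. , -455.5]), array([104.8,  59.5]), 8.1]
green 1281 z [50. 52. 54.] [array([ 402.9, -366. ]), array([139.8,  49.8]), 74.7]
turq 1700 z [45. 80. 83.] [array([639.6, 286.6]), array([84.8, 82.7]), 83.8]
scene cam [1110.  359.  845.]
bottle 1059 z [47. 52. 53.] [array([ 574.6, -262.1]), array([142.8,  51.8]), 17.9]
 top face 580 [array([ 573.6, -262.9]), array([140.4,  50.5]), 18.1] 50.085400622484954
eh 1864 z [44. 79. 81.] [array([538.4, 328.8]), array([161.8,  82. ]), 5.5]
   8 420 [array([504.3, 324.8]), array([80. , 81.3]), 6.1] [495.12464416 324.91974522  12.94808137]
   42 371 [array([530.9, 326.9]), array([147.2,  81.1]), 10.7] [512.25976897 325.7075233   49.02816424]
   70 443 [array([543. , 329.4]), array([152.6,  81.6]), 5.4] [525.18379148 328.78362857  77.98315318]
```

```bash
cat > plan.py <<'E'
import sys,numpy as np
from scipy.spatial.transform import Rotation as Rt
from bench import r
# usage: plan.py x y z(mm) yaw phi  -> shift(m), rotvec(rad) in the tool frame
x,y,z,yaw,phi=map(float,sys.argv[1:6])
s=r.sense();C=Rt.from_euler("xyz",s["tcp_rot"],degrees=True)
T=Rt.from_euler("z",yaw,degrees=True)*Rt.from_euler("x",180,degrees=True)*Rt.from_euler("y",phi,degrees=True)
print("shift",np.round(C.inv().apply(np.array([x,y,z])-s["tool_pos"])/1000,4),"rot",np.round((C.inv()*T).as_rotvec(),4))
print("t",s["time"],"pos",np.round(s["tool_pos"],1),"rpy",np.round(s["tcp_rot"],1),"q",np.round(s["joint_pos"],1),"F",np.round(s["ft_force"],1),"gap",round(s["finger_gap"],1),"grip",round(s["grip_force"],1))
E
python3 plan.py 600 -254 180 18.1 0;python3 plan.py 626.8 -244.8 123 18.1 -30
```

```text
shift [-0.6515 -0.6018  0.07  ] rot [ 1.0000e-04 -0.0000e+00  2.4279e+00]
t 1.0 pos [232.4 553.2 250. ] rpy [180.    0.  157.2] q [62.3  7.5 85.3 -0.  87.3 -4.9] F [-1.   0.3  0.1] gap 85.4 grip 0.0
shift [-0.6727 -0.5829  0.127 ] rot [ 0.6321 -0.2356  2.3587]
t 1.0 pos [232.4 553.2 250. ] rpy [180.    0.  157.2] q [62.3  7.5 85.3 -0.  87.3 -4.9] F [-1.   0.3  0.1] gap 85.4 grip 0.0
```

```bash
python3 -m jog '[-0.33,-0.30,0.01,0,0,1.2, -0.33,-0.30,0.01,0,0,1.2, -0.33,-0.30,0.01,0,0,1.2, -0.33,-0.30,0.01,0,0,1.2, -0.6515,-0.6018,0.07,0,0,2.428, -0.6515,-0.6018,0.07,0,0,2.428, -0.6515,-0.6018,0.07,0,0,2.428, -0.6515,-0.6018,0.07,0,0,2.428]' 1 40; python3 plan.py 626.8 -244.8 123 18.1 -30
```

```text
time: 2.0
tool_pos: [440.8, 97.9, 219.5]
tcp_rot: [179.9, -0.0, 70.9]
ft_force: [0.9, 1.0, -0.2]
finger_gap: 85.6
grip_force: 0.0
shift [-0.2631  0.2877  0.0967] rot [ 0.242  -0.4868  0.8998]
t 2.0 pos [440.8  97.9 219.5] rpy [179.9  -0.   70.9] q [  6.  -15.4 110.3   0.   85.1  25.1] F [ 0.9  1.  -0.2] gap 85.6 grip 0.0
```

```bash
python3 -m jog '[-0.2631,0.2877,0.0967,0.242,-0.4868,0.8998, -0.2631,0.2877,0.0967,0.242,-0.4868,0.8998, -0.2631,0.2877,0.0967,0.242,-0.4868,0.8998, -0.2631,0.2877,0.0967,0.242,-0.4868,0.8998, -0.2631,0.2877,0.0967,0.242,-0.4868,0.8998, -0.2631,0.2877,0.0967,0.242,-0.4868,0.8998, -0.2631,0.2877,0.0967,0.242,-0.4868,0.8998, -0.2631,0.2877,0.0967,0.242,-0.4868,0.8998]' >/dev/null; python3 plan.py 574 -262 28 18.1 -30
```

```text
shift [-0.0026  0.0009  0.1077] rot [0.0002 0.0038 0.004 ]
t 3.0 pos [ 627.4 -243.6  119.8] rpy [-179.9   30.2   18.4] q [-17.   48.4  50.3 -17.6 106.   53.5] F [-0.4  1.2  0.6] gap 85.0 grip 0.0
```

```bash
python3 -m jog '[-0.001,0.0005,0.02,0,0.004,0.004, -0.002,0.001,0.045,0,0.004,0.004, -0.003,0.001,0.07,0,0.004,0.004, -0.003,0.001,0.09,0,0.004,0.004, -0.003,0.001,0.102,0,0.004,0.004, -0.003,0.001,0.107,0,0.004,0.004, -0.003,0.001,0.107,0,0.004,0.004]'; python3 plan.py 574 -262 28 18.1 -30
python3 - <<'E'
from bench import r
import cv2
cv2.imwrite("pics/w1.png",r.snapshot("wrist")["pixels"][:,:,::-1])
E
```

```text
time: 3.88
tool_pos: [575.4, -260.2, 32.1]
tcp_rot: [179.9, 29.8, 18.2]
ft_force: [-1.0, 0.9, 0.2]
finger_gap: 85.6
grip_force: 0.0
shift [0.0004 0.0012 0.0045] rot [ 0.0033 -0.0032  0.0015]
t 3.875 pos [ 575.4 -260.2   32.1] rpy [179.9  29.8  18.2] q [-19.4  45.7  63.9 -17.8  94.5  54.8] F [-1.   0.9  0.2] gap 85.6 grip 0.0
```

View pics/w1.png

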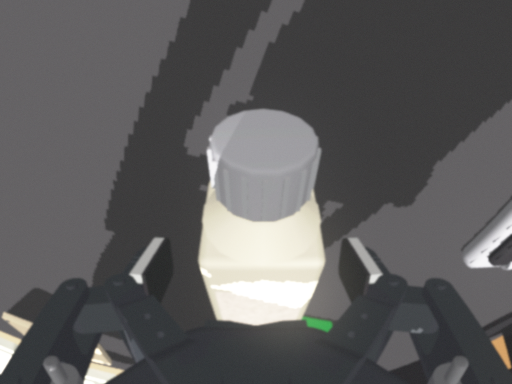

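The wrist view shows the cap at (263,160). The body lies between the left pad (155,265) and the right pad (362,260), well centred, so I'll close.

```bash
python3 -m jog '[0,0.001,0.002,0,0,0, 0,0.001,0.003,0,0,0, 0,0.001,0.003,0,0,0, 0,0.001,0.003,0,0,0, 0,0.001,0.003,0,0,0, 0,0.001,0.003,0,0,0, 0,0.001,0.003,0,0,0, 0,0.001,0.003,0,0,0]' -1 50; python3 plan.py 574 -262 120 18.1 -30
```

```text
time: 4.92
tool_pos: [574.3, -262.0, 29.2]
tcp_rot: [179.9, 29.8, 18.2]
ft_force: [3.9, -0.5, 3.0]
finger_gap: 49.5
grip_force: 52.6
shift [-0.0454  0.0001 -0.0787] rot [ 0.0033 -0.0033  0.0013]
t 4.925 pos [ 574.3 -262.    29.2] rpy [179.9  29.8  18.2] q [-19.5  45.8  64.  -17.9  94.2  54.7] F [ 3.9 -0.5  3. ] gap 49.5 grip 52.6
```

```bash
python3 -m jog '[-0.005,0,-0.009,0,0,0, -0.013,0,-0.023,0,0,0, -0.023,0,-0.04,0,0,0, -0.033,0,-0.057,0,0,0, -0.041,0,-0.071,0,0,0, -0.0454,0,-0.0787,0,0,0, -0.0454,0,-0.0787,0,0,0, -0.0454,0,-0.0787,0,0,0]'; python3 plan.py 560 -266 120 18.1 60
```

```text
time: 5.92
tool_pos: [573.3, -261.6, 118.8]
tcp_rot: [179.9, 29.9, 18.2]
ft_force: [0.4, 0.9, -2.3]
finger_gap: 49.6
grip_force: 52.2
shift [-0.0127  0.      0.0059] rot [1.0000e-04 1.5692e+00 3.1000e-03]
t 5.925 pos [ 573.3 -261.6  118.8] rpy [179.9  29.9  18.2] q [-19.5  40.1  62.6 -18.2 101.2  52.5] F [ 0.4  0.9 -2.3] gap 49.6 grip 52.2
```

```bash
python3 -m jog '[0,0,0,0,0.05,0, 0,0,0,0,0.15,0, 0,0,0,0,0.27,0, 0,0,0,0,0.39,0, 0,0,0,0,0.51,0, 0,0,0,0,0.63,0, 0,0,0,0,0.73,0, 0,0,0,0,0.78,0]'; python3 plan.py 570 -262 120 18.1 60
```

```text
time: 6.92
tool_pos: [572.2, -261.7, 118.4]
tcp_rot: [180.0, -14.9, 18.2]
ft_force: [-0.0, -0.1, -1.8]
finger_gap: 49.7
grip_force: 52.2
shift [-0.0017 -0.0004 -0.0021] rot [-0.0009  0.7877  0.0014]
t 6.925 pos [ 572.2 -261.7  118.4] rpy [180.  -14.9  18.2] q [-35.9   9.   99.   13.4  63.8  30.9] F [-0.  -0.1 -1.8] gap 49.7 grip 52.2
```

```bash
python3 -m jog '[0,0,0,0,0.05,0, 0,0,0,0,0.15,0, 0,0,0,0,0.27,0, 0,0,0,0,0.39,0, 0,0,0,0,0.51,0, 0,0,0,0,0.63,0, 0,0,0,0,0.73,0, 0,0,0,0,0.788,0]'; python3 -m jog '[0,0,0,0,0,0]' >/dev/null;  python3 plan.py 570 -262 90 18.1 60
python3 - <<'E'
from bench import r
import cv2,numpy as np
from h import *
for n in("scene","top"):
    p=r.snapshot(n); w=cloud(p).reshape(-1,3)
    m=(abs(w[:,0]-575)<75)&(abs(w[:,1]+260)<65)&(w[:,2]>8)
    np.savez(n+"1.npz",**{k:p[k] for k in("pixels","range_z","K","rvec","tvec")})
    cv2.imwrite(f"pics/{n}1.png",p["pixels"][:,:,::-1])
    d=r.outline_of(p,"bottle")
    for x in d[:2]:
        q=cloud(p)[x["region"]];print(n,x["bbox"],x["score"],np.nanmin(q,0).round(),np.nanmax(q,0).round())
p=np.load("scene1.npz")["pixels"];cv2.imwrite("pics/s1c.png",cv2.resize(p[60:220,100:280,::-1],None,fx=4,fy=3.7))
E
```

```text
time: 7.92
tool_pos: [572.5, -261.2, 117.8]
tcp_rot: [-179.9, -60.0, 18.1]
ft_force: [-0.4, -0.0, -1.6]
finger_gap: 49.2
grip_force: 52.3
shift [-0.0249  0.0002  0.0115] rot [-0.0028  0.0023 -0.0012]
t 8.05 pos [ 572.4 -261.1  117.3] rpy [-179.7  -59.9   18. ] q [-57.4   9.1 119.2  72.7  61.3 -29.8] F [ 0.3 -0.9 -2.4] gap 49.4 grip 52.3
scene [165.7, 102.8, 197.1, 156.8] 0.64 [ 497. -324.   -0.] [ 608. -228.  191.]
scene [191.4, 102.6, 221.5, 126.4] 0.62 [ 394. -390.    0.] [ 530. -217.  161.]
top [350.4, 257.8, 358.9, 273.8] 0.63 [ 397. -307.   -1.] [ 439. -267.  188.]
top [323.9, 177.3, 363.0, 208.8] 0.62 [ 548. -314.   -2.] [ 629. -226.  192.]
```

View pics/s1c.png

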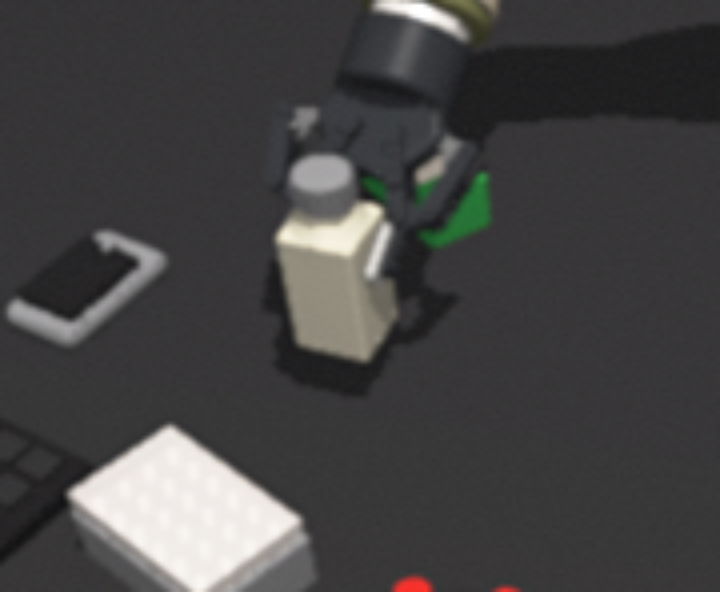

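The bottle hangs upright in the gripper, cap at crop (322,185), clear of the bench and the green bottle. I'll measure its tilt and underside height before lowering.

```bash
cat > face.py <<'E'
from h import *
import sys
# fit cap top height and the two visible side faces in body frame (yaw)
def fit(p,cx,cy,yaw,zlo,zhi):
    w=cloud(p).reshape(-1,3);c=p["pixels"].reshape(-1,3).astype(int)
    y=np.deg2rad(yaw);A=np.array([[np.cos(y),np.sin(y)],[-np.sin(y),np.cos(y)]])
    l=(w[:,:2]-[cx,cy])@A.T; q=np.c_[l,w[:,2]]
    ok=np.isfinite(q).all(1)&(abs(q[:,:2])<45).all(1)&(c.min(1)>60)&(c[:,0]-c[:,2]>10)
    for nm,i in(("+x",0),("+y",1)):
        s=q[ok&(q[:,2]>zlo)&(q[:,2]<zhi)&(abs(q[:,i]-25)<9)&(abs(q[:,1-i])<20)]
        if len(s)>20:
            # coordinate = a + b*z + c*other, robust
            M=np.c_[np.ones(len(s)),s[:,2]-s[:,2].mean(),s[:,1-i]];k=np.ones(len(s),bool)
            for _ in range(5):
                b=np.linalg.lstsq(M[k],s[k,i],rcond=None)[0];k=abs(M@b-s[:,i])<2.5
            print(nm,k.sum(),"offset",b[0].round(1),"lean deg",np.rad2deg(b[1]).round(1),"yaw err",np.rad2deg(b[2]).round(1))
    t=np.isfinite(w).all(1)&(abs(q[:,:2])<22).all(1)
    return q[t]
if __name__=="__main__":
    n,cx,cy,yaw,zlo,zhi=sys.argv[1],*map(float,sys.argv[2:])
    q=fit(np.load(n),cx,cy,yaw,zlo,zhi)
    h=q[q[:,2]>zhi+20];print("cap z pct",np.percentile(h[:,2],[50,80,95]).round(1))
    t=h[h[:,2]>np.percentile(h[:,2],90)-6];print("cap top xy(local)",(t[:,:2].min(0)+t[:,:2].max(0))/2,np.ptp(t[:,:2],axis=0))
E
for n in scene1 top1; do python3 face.py $n.npz 572.5 -261.2 18.1 55 140;done
```

```text
+x 350 offset 28.3 lean deg 0.4 yaw err -0.4
+y 126 offset 24.5 lean deg -0.2 yaw err 0.4
cap z pct [184.9 187.  188.6]
cap top xy(local) [ 4.8498866  -0.42656572] [34.06790599 36.80504284]
cap z pct [188.6 189.9 190.9]
cap top xy(local) [4.52373444 0.31330277] [34.72677574 35.20835325]
```

```bash
python3 -m jog '[-0.004,0,0.0023,0,0,0, -0.012,0,0.007,0,0,0, -0.021,0,0.012,0,0,0, -0.029,0,0.017,0,0,0, -0.035,0,0.02,0,0,0, -0.0385,0,0.0222,0,0,0, -0.0385,0,0.0222,0,0,0, -0.0385,0,0.0222,0,0,0]' ; python3 -m jog '[-0.0009,0,0.0005,0,0,0, -0.0009,0,0.0005,0,0,0, -0.0009,0,0.0005,0,0,0]'
```

```text
time: 9.25
tool_pos: [573.8, -262.1, 75.6]
tcp_rot: [179.8, -60.0, 18.5]
ft_force: [0.1, -0.8, -2.1]
finger_gap: 49.3
grip_force: 52.3
time: 9.62
tool_pos: [573.7, -262.0, 74.4]
tcp_rot: [179.8, -60.0, 18.5]
ft_force: [-0.6, 0.2, -2.1]
finger_gap: 49.6
grip_force: 52.3
```

```bash
python3 -m jog '[-0.0009,0,0.0005,0,0,0, -0.0017,0,0.001,0,0,0, -0.0022,0,0.0013,0,0,0, -0.0022,0,0.0013,0,0,0]' |grep -E "pos|force"; for i in 1 2; do python3 -m jog '[-0.0005,0,0.0003,0,0,0, -0.0009,0,0.0005,0,0,0, -0.0009,0,0.0005,0,0,0]'|grep -E "time|pos|ft_force"; done
```

```text
tool_pos: [573.7, -261.8, 71.6]
ft_force: [0.8, -0.0, -2.0]
grip_force: 52.3
time: 10.5
tool_pos: [573.8, -261.9, 70.8]
ft_force: [-0.8, 0.3, -0.3]
time: 10.88
tool_pos: [574.1, -262.0, 70.8]
ft_force: [-3.9, 1.7, 6.9]
```

```bash
python3 -m jog '[0.0006,0,-0.0004,0,0,0, 0.0006,0,-0.0004,0,0,0]' |grep ft; python3 -m jog '[0,0,0,0,0,0, 0,0,0,0,0,0, 0,0,0,0,0,0, 0,0,0,0,0,0, 0,0,0,0,0,0, 0,0,0,0,0,0]' 1
python3 - <<'E'
from bench import r
import numpy as np
p=r.snapshot("scene")
np.savez("scene2.npz",**{k:p[k] for k in("pixels","range_z","K","rvec","tvec")})
E
python3 face.py scene2.npz 573.9 -262 18.1 15 90; python3 plan.py 574 -262 70 18.1 60
```

```text
ft_force: [-1.3, -0.2, 3.2]
time: 11.88
tool_pos: [573.7, -261.9, 70.3]
tcp_rot: [179.8, -60.0, 18.4]
ft_force: [0.4, 0.4, 0.2]
finger_gap: 85.3
grip_force: 0.0
+x 272 offset 28.0 lean deg 0.1 yaw err 0.1
+y 153 offset 24.0 lean deg 0.2 yaw err 0.1
cap z pct [137.9 140.5 141.9]
cap top xy(local) [ 4.21577528 -0.33989129] [34.93853795 36.41586452]
shift [-0.0001  0.0002  0.0004] rot [-0.0014  0.0002  0.0029]
t 11.925 pos [ 573.6 -261.9   70.3] rpy [179.8 -60.   18.4] q [-57.3  15.9 118.3  76.1  59.7 -36.6] F [ 0.4  0.8 -0.6] gap 85.7 grip 0.0
```

```bash
python3 -m jog '[0,0,-0.015,0,0,0, 0,0,-0.04,0,0,0, 0,0,-0.075,0,0,0, 0,0,-0.11,0,0,0, 0,0,-0.135,0,0,0, 0.05,0,-0.165,0,0,0, 0.1,0,-0.195,0,0,0, 0.1,0,-0.195,0,0,0]'; python3 plan.py 577.3 -261.2 250 60 0;  python3 - <<'E'
from bench import r
import numpy as np
for n in("scene","top"):
    p=r.snapshot(n)
    np.savez(n+"3.npz",**{k:p[k] for k in("pixels","range_z","K","rvec","tvec")})
E
for n in scene3 top3;do python3 face.py $n.npz 577.3 -261.2 18.1 15 90;done
```

```text
time: 12.92
tool_pos: [460.8, -301.4, 260.5]
tcp_rot: [178.6, -60.0, 19.4]
ft_force: [-0.2, -0.6, -1.0]
finger_gap: 85.2
grip_force: 0.0
shift [ 0.0525 -0.002   0.112 ] rot [ 0.392  -0.9944 -0.6541]
t 12.925 pos [ 460.8 -301.4  260.5] rpy [178.6 -60.   19.4] q [-72.8 -11.2 121.2  61.4  80.7 -18.5] F [-0.2 -0.6 -1. ] gap 85.2 grip 0.0
+x 273 offset 24.4 lean deg -0.4 yaw err -0.8
+y 167 offset 24.4 lean deg -0.2 yaw err 0.3
cap z pct [137.9 140.6 142. ]
cap top xy(local) [0.72814505 0.42747661] [36.58187703 37.19553112]
cap z pct [140.5 141.6 142.6]
cap top xy(local) [0.18616301 0.17676353] [35.13429596 35.55407148]
```

```bash
python3 -m jog '[0.0525,-0.002,0.112,0.392,-0.994,-0.654, 0.0525,-0.002,0.112,0.392,-0.994,-0.654, 0.0525,-0.002,0.112,0.392,-0.994,-0.654, 0.0525,-0.002,0.112,0.392,-0.994,-0.654, 0.0525,-0.002,0.112,0.392,-0.994,-0.654, 0.0525,-0.002,0.112,0.392,-0.994,-0.654, 0.0525,-0.002,0.112,0.392,-0.994,-0.654, 0.0525,-0.002,0.112,0.392,-0.994,-0.654]'>/dev/null;  python3 plan.py 577.3 -261.1 180 60 0
```

```text
shift [-0.0043  0.003   0.0611] rot [-0.0125 -0.0072  0.0039]
t 14.025 pos [ 577.3 -256.6  241.2] rpy [-179.3   -0.4   60.2] q [-28.8  13.2  79.8   0.4  87.7   0.9] F [ 0.1  0.3 -0.6] gap 85.5 grip 0.0
```

```bash
python3 -m jog '[-0.004,0.003,0.02,0,0,0, -0.004,0.003,0.045,0,0,0, -0.004,0.003,0.061,0,0,0, -0.004,0.003,0.061,0,0,0, -0.004,0.003,0.061,0,0,0]'>/dev/null;  python3 plan.py 577.3 -261.1 127 60 0
```

```text
shift [ 0.0013 -0.0009  0.0565] rot [-0.0071 -0.0074  0.0001]
t 14.65 pos [ 577.5 -263.2  183.5] rpy [-179.6   -0.4   60. ] q [-29.4  15.3  83.4   0.4  81.7   0.6] F [-0.2 -0.2  0.7] gap 85.6 grip 0.0
```

```bash
python3 -m jog '[0.001,-0.001,0.015,-0.007,-0.007,0, 0.0013,-0.001,0.033,-0.007,-0.007,0, 0.0013,-0.001,0.047,-0.007,-0.007,0, 0.0013,-0.001,0.054,-0.007,-0.007,0, 0.0013,-0.001,0.0565,-0.007,-0.007,0, 0.0013,-0.001,0.0565,-0.007,-0.007,0]'>/dev/null;  python3 plan.py 577.3 -261.1 127 60 0
```

```text
shift [-0.0004  0.0003 -0.0004] rot [-0.0008 -0.0002  0.0009]
t 15.4 pos [ 577.2 -260.6  126.6] rpy [-180.    -0.    60.1] q [-28.9  17.5  86.9   0.   75.6   1. ] F [ 0.4  0.4 -0. ] gap 85.3 grip 0.0
```

Aligned within 0.5 mm of the cap. I'll close on it and lift gently.

```bash
python3 -m jog '[0,0,0,0,0,0, 0,0,0,0,0,0, 0,0,0,0,0,0, 0,0,0,0,0,0, 0,0,0,0,0,0, 0,0,0,0,0,0, 0,0,0,0,0,0, 0,0,0,0,0,0]' -1 50; python3 -m jog '[0,0,-0.005,0,0,0, 0,0,-0.015,0,0,0, 0,0,-0.03,0,0,0, 0,0,-0.05,0,0,0, 0,0,-0.075,0,0,0, 0,0,-0.095,0,0,0, 0,0,-0.105,0,0,0, 0,0,-0.105,0,0,0]'
python3 - <<'E'
from bench import r
import numpy as np
for n in("scene","top"):
    p=r.snapshot(n)
    np.savez(n+"4.npz",**{k:p[k] for k in("pixels","range_z","K","rvec","tvec")})
E
python3 face.py scene4.npz 577.3 -261.2 18.1 115 195; python3 plan.py 500.3 325.7 250 48 0
```

```text
time: 16.4
tool_pos: [577.4, -260.7, 126.9]
tcp_rot: [-180.0, -0.0, 60.1]
ft_force: [0.7, 0.2, 5.6]
finger_gap: 34.9
grip_force: 50.2
time: 17.4
tool_pos: [577.6, -260.8, 232.5]
tcp_rot: [180.0, -0.0, 60.1]
ft_force: [0.1, -0.6, -2.4]
finger_gap: 34.9
grip_force: 50.1
+x 375 offset 24.7 lean deg -0.3 yaw err -0.6
+y 220 offset 24.3 lean deg 0.4 yaw err 0.2
cap z pct [247.  312.8 323.8]
cap top xy(local) [7.28599754 6.2160445 ] [29.33463776 31.5318101 ]
shift [ 0.4696 -0.3588 -0.0187] rot [-2.500e-03  2.000e-04  2.105e-01]
t 17.5 pos [ 576.8 -260.3  230.4] rpy [-179.9   -0.    60.1] q [-28.9  13.2  80.9   0.   86.    1. ] F [ 0.2  0.2 -2.1] gap 34.9 grip 50.1
```

```bash
python3 -m jog '[0,0,-0.01,0,0,0, 0,0,-0.025,0,0,0, 0,0,-0.05,0,0,0, 0,0,-0.075,0,0,0, 0.004,-0.003,-0.09,0,0,0, 0.015,-0.0115,-0.095,0,0,0, 0.035,-0.027,-0.095,0,0,0, 0.06,-0.046,-0.095,0,0,0]' |grep -E "pos|grip"; python3 -m jog '[0.03,-0.023,0,0,0,0.01, 0.06,-0.046,0,0,0,0.03, 0.09,-0.069,0,0,0,0.06, 0.12,-0.092,0,0,0,0.09, 0.15,-0.115,0,0,0,0.12, 0.18,-0.138,0,0,0,0.15, 0.21,-0.16,0,0,0,0.18, 0.24,-0.183,0,0,0,0.21]' |grep -E "pos|grip"; python3 plan.py 500.3 325.7 250 48 0
```

```text
tool_pos: [566.7, -184.3, 325.4]
grip_force: 50.2
tool_pos: [527.3, 115.5, 325.7]
grip_force: 50.2
shift [ 0.1382 -0.1605  0.0759] rot [-0.0022  0.0011  0.    ]
t 19.5 pos [527.3 115.5 325.7] rpy [-1.799e+02  1.000e-01  4.800e+01] q [ 6.9 -2.9 88.1  0.1 94.9 48.9] F [-0.1  0.4 -2.4] gap 34.7 grip 50.2
```

```bash
python3 -m jog '[0.025,-0.029,0,0,0,0, 0.05,-0.058,0,0,0,0, 0.075,-0.087,0,0,0,0, 0.1,-0.116,0,0,0,0, 0.12,-0.14,0.005,0,0,0, 0.133,-0.155,0.02,0,0,0, 0.138,-0.1605,0.035,0,0,0, 0.138,-0.1605,0.04,0,0,0]' |grep -E "pos|grip"; python3 -m jog '[0,0,0,0,0,0, 0,0,0,0,0,0]' >/dev/null;python3 plan.py 500.3 325.7 250 48 0
python3 - <<'E'
from bench import r
import numpy as np
for n in("scene","top"):
    p=r.snapshot(n)
    np.savez(n+"5.npz",**{k:p[k] for k in("pixels","range_z","K","rvec","tvec")})
E
for n in scene5 top5; do python3 face.py $n.npz 500.3 325.7 6.2 170 245;done
```

```text
tool_pos: [500.6, 323.0, 284.1]
grip_force: 50.2
shift [ 0.0009 -0.0032  0.0375] rot [-0.0006 -0.0007 -0.0008]
t 20.75 pos [502.1 322.9 287.5] rpy [-180.   -0.   48.] q [27.8  6.2 82.7  0.  91.  69.8] F [-0.8 -0.6 -1.9] gap 34.8 grip 50.2
+x 661 offset 26.6 lean deg -0.2 yaw err -0.2
cap z pct [302.7 353.  374.2]
cap top xy(local) [12.75364156  5.63885986] [18.46947367 32.33740542]
cap z pct [300.9 309.1 344.1]
cap top xy(local) [ 0.20611401 -9.36951174] [43.50309285 25.07249353]
```

```bash
python3 -m jog '[0.0005,-0.0015,0.01,0,0,0, 0.001,-0.0032,0.025,0,0,0, 0.001,-0.0032,0.043,0,0,0, 0.001,-0.0032,0.057,0,0,0, 0.001,-0.0032,0.065,0,0,0, 0.001,-0.0032,0.065,0,0,0, 0.001,-0.0032,0.065,0,0,0]' |grep -E "pos|grip|ft"; python3 plan.py 500.3 325.7 150 48.2 0
python3 - <<'E'
from bench import r
import numpy as np,cv2
for n in("scene","top"):
    p=r.snapshot(n)
    np.savez(n+"6.npz",**{k:p[k] for k in("pixels","range_z","K","rvec","tvec")})
    if n=="scene":cv2.imwrite("pics/s6.png",cv2.resize(p["pixels"][120:320,290:490,::-1],None,fx=2.9,fy=2.9))
E
python3 face.py scene6.npz 500.3 325.7 6.2 105 180
```

```text
tool_pos: [500.1, 326.7, 222.6]
ft_force: [-0.2, -0.0, -2.9]
grip_force: 50.2
shift [-0.0007  0.0009  0.0726] rot [-0.0007 -0.0009 -0.0031]
t 21.725 pos [500.1 326.7 222.6] rpy [-1.8e+02 -1.0e-01  4.8e+01] q [28.2  7.8 87.8  0.1 84.4 70.2] F [-0.2 -0.  -2.9] gap 34.7 grip 50.2
+x 552 offset 25.1 lean deg -0.1 yaw err 0.1
cap z pct [235.8 284.4 309. ]
cap top xy(local) [12.34215392  0.18107905] [19.15126591 42.98473461]
```

View pics/s6.png

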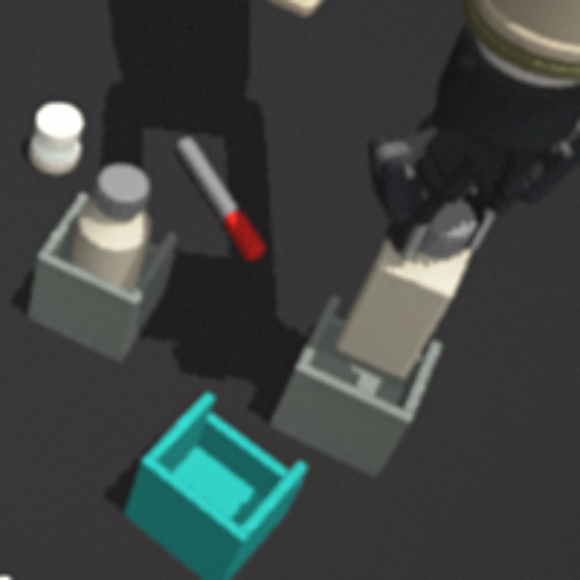

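The bottle hangs aligned over the grey holder, its bottom edge at crop (375,360) inside the walls. I'll lower it.

```bash
python3 -m jog '[0,0.0005,0.008,0,0,0, -0.0005,0.001,0.02,0,0,0, -0.0005,0.001,0.033,0,0,0, -0.0005,0.001,0.046,0,0,0, -0.0005,0.001,0.058,0,0,0, -0.0005,0.001,0.068,0,0,0, -0.0005,0.001,0.074,0,0,0, -0.0005,0.001,0.076,0,0,0]' |grep -E "pos|grip|ft"; python3 -m jog '[0,0,0.001,0,0,0, 0,0,0.002,0,0,0, 0,0,0.003,0,0,0, 0,0,0.003,0,0,0]' |grep -E "pos|ft"
```

```text
tool_pos: [500.0, 325.5, 145.4]
ft_force: [-0.7, -0.8, -2.6]
grip_force: 50.2
tool_pos: [500.1, 325.6, 142.9]
ft_force: [-0.4, -0.1, -2.6]
```

```bash
python3 -m jog '[0,0,0.001,0,0,0, 0,0,0.002,0,0,0, 0,0,0.002,0,0,0, 0,0,0.002,0,0,0]' |grep -E "pos|ft"; for i in 1 2 3; do python3 -m jog '[0,0,0.0005,0,0,0, 0,0,0.0008,0,0,0, 0,0,0.0008,0,0,0]' |grep -E "pos|ft"; done
```

```text
tool_pos: [500.0, 325.6, 140.8]
ft_force: [0.4, -0.2, -3.2]
tool_pos: [500.1, 325.5, 140.0]
ft_force: [0.4, -0.8, -3.0]
tool_pos: [500.0, 325.5, 139.2]
ft_force: [-0.4, 0.3, -2.7]
tool_pos: [500.3, 325.7, 139.0]
ft_force: [-1.6, -0.2, 3.1]
```

Contact at TCP z 139.0, as expected. I'll release, measure, then rise.

```bash
python3 -m jog '[0,0,0,0,0,0, 0,0,0,0,0,0, 0,0,0,0,0,0, 0,0,0,0,0,0, 0,0,0,0,0,0, 0,0,0,0,0,0]' 1 |grep -E "grip|gap|ft"; python3 -m jog '[0,0,-0.006,0,0,0, 0,0,-0.018,0,0,0, 0,0,-0.035,0,0,0, 0,0,-0.06,0,0,0, 0,0,-0.09,0,0,0, 0,0,-0.12,0,0,0, 0,0,-0.13,0,0,0, 0,0,-0.13,0,0,0]'
python3 - <<'E'
from bench import r
import numpy as np,cv2
for n in("scene","top"):
    p=r.snapshot(n)
    np.savez(n+"7.npz",**{k:p[k] for k in("pixels","range_z","K","rvec","tvec")})
    if n=="scene":cv2.imwrite("pics/s7.png",cv2.resize(p["pixels"][:,:,::-1],None,fx=1.5,fy=1.5))
E
for n in scene7 top7; do python3 face.py $n.npz 500.3 325.7 6.2 84 110;done
```

```text
ft_force: [0.3, -0.1, -0.6]
finger_gap: 85.6
grip_force: 0.0
time: 26.7
tool_pos: [500.6, 325.7, 269.5]
tcp_rot: [-180.0, -0.1, 48.0]
ft_force: [-1.0, -0.3, -0.2]
finger_gap: 85.3
grip_force: 0.0
+x 183 offset 24.9 lean deg -1.8 yaw err -0.2
cap z pct [152.1 345.7 357.7]
cap top xy(local) [12.86879416 -0.02338569] [17.91807734 43.24783821]
cap z pct [152.5 154.6 334.6]
cap top xy(local) [ 1.11822573 -8.09727285] [40.12189118 27.73127395]
```

View pics/s7.png

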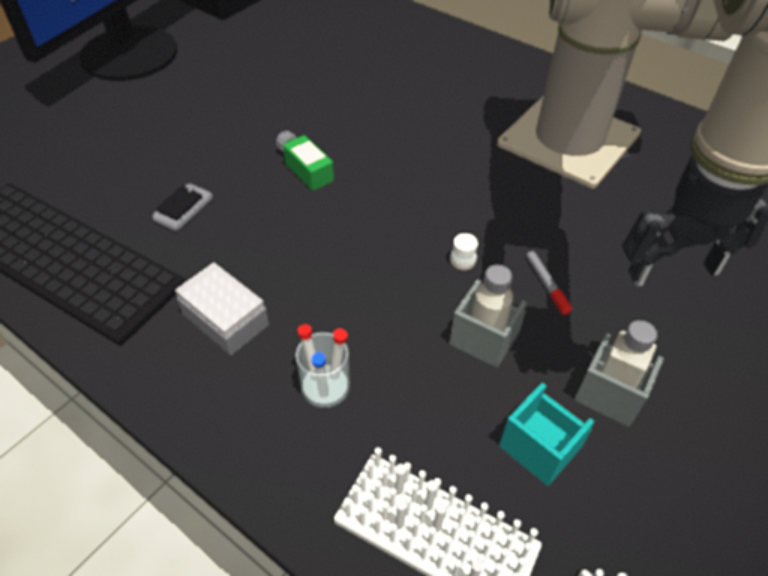

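The square bottle stands in the grey holder, cap at (641,335), and everything else is undisturbed. One last check of the cap against the holder centre, then I hand in.

Run:
```python
from h import *
from bench import r
for n in("scene7","top7"):
    w=cloud(np.load(n+".npz")).reshape(-1,3)
    q=w[(abs(w[:,0]-500)<45)&(abs(w[:,1]-326)<45)&(w[:,2]>146)&(w[:,2]<158)]
    c,R=cv2.minEnclosingCircle(np.ascontiguousarray(q[:,:2],np.float32));print(n,len(q),np.round(c,1),round(R,1),np.median(q[:,2]))
```

```text
scene7 245 [502.  324.3] 19.2 151.12662095601536
top7 257 [500.1 324.7] 18.9 152.57306933574958
```

```bash
python3 -c "
from bench import r
print(r.hand_in())"
```

```text
the job is handed in; nothing more can be done
None
```

I stood the square bottle upright on the bench and let go of it. I then took it again by its cap, lowered it onto the floor of the empty grey holder and released it, and handed the job in. The last images show it upright, with its cap within about 2 mm of the holder's centre and at the expected height, and the other things looked undisturbed. The hand-in returned no verdict.

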